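# Wedge a rocking instrument case

### The job

The low grey instrument case rocks because its front right foot, the one the wooden wedge points at, is screwed in too far: press down on the top of the case above that foot to feel it dip, then push the wedge, thin edge first, under that foot until the case stands level and firm. Finish while still pressing down on that same corner with the fingertips, firmly but not hard (about 5 N), so that it shows the case no longer rocks. Do it all by pressing and pushing: pick nothing up, do not shove the case along, and leave the other things where they are.

Things in the scene. Friction and masses are not known exactly. Their poses are not given: they have to be found in the camera images.
- case: low grey steel instrument case (all mm), 150 deep (x), 190 wide (y), flat top at 58, underside at 22, about 1.4 kg (0.8 to 1.4 times). Origin: bench level under its middle; +x to its back, +y left, z up (vertical while level). Front panel (-x) with display and two knobs (14 mm out, at y +4 and -22) faces the robot. Loose; domed rubber feet 20 across at x +-55, y +-75, the front right one short; it rests level on the other three, which grip the bench
- short_foot (a point): bench-level point of the case below its front right foot (case x -55, y -75, z 0), 20 mm behind the case's front edge. That foot's dome hangs 4 to 8 mm above the bench while the case is level (varies; this point does not tell how much). A wedge driven too far lifts the corner and then shoves the case along
- press_spot (a point): point on the flat top of the case above the front right foot (case x -55, y -75, z 58): where to press. The heavy part is at the back left: 0.5 to 2.5 N here tips the case by 0.04 to 0.10 rad (the spot sinks 4 to 8 mm) until the short foot meets the bench; let go, it comes back level
- wedge: loose wooden wedge flat on the bench (all mm), 90 long, 36 wide, 18 thick at the butt, even taper to 1.6; 60 g. Origin: middle of underside; +x to the thin edge (at +45, butt at -45), z up. It points roughly at the short foot, thin edge 8 to 38 mm in front of the case
- wedge_tip (a point): middle of the wedge's thin edge, at bench level. Top face height = 1.6 mm + 0.182 x distance from here, so the wedge bears when the foot is 13 to 35 mm behind this edge; 36 mm or more then still sticks out in front. It stays put under load. Pushed alone it takes under 1 N; the push rises past 2 N as soon as it bears
- driver_yellow: bystander: screwdriver, 165 mm long, dark handle; leave it
- cell_0: bystander: AA cell lying down, 50 mm long, 14 mm thick; leave it
- marker_red: bystander: red marker pen lying down, 147 mm long; leave it
- heatsink: bystander: finned aluminium heat sink, 40 x 41 x 20 mm; leave it
- relay: bystander: black relay block standing up, 32 x 36 x 52 mm; leave it
- dropper: bystander: white dispensing bottle with a blue nozzle, standing, 94 mm tall; leave it
- inductor: bystander: wound ring core lying flat, 36 mm across, 15 mm high; leave it
- pliers: bystander: flush cutters with blue grips, lying flat, 144 mm long; leave it
Things that resemble listed ones, but are neither listed nor needed, are in the scene too. Of the things like the wedge, leave any that is black, green or red; of the rest the smaller one is meant.

How it is judged (in metres and radians):
On the way, in this order (a step that is already met when the one before it is completed fails the run):
1. the fingertips press the corner above the short foot and the case dips there, before the wedge is under it (contact force between the fingers and case above 0.5 N and angle between case's own z axis and vertical above 0.035 rad and x of short_foot in the frame of wedge above 0.05 m), for 0.1 s.
2. the wedge is under the short foot (x of short_foot in the frame of wedge between -0.03 and 0.045 m and y of short_foot in the frame of wedge between -0.017 and 0.017 m), for 0.2 s.
At the end, for the whole second after the job is handed in: Through the last second the fingertips press on the case (over 2.5 N, within 50 mm of the spot), the wedge lies flat under the short foot (17 mm sideways) and bears it (over 1.5 N), the case is level within 0.012 rad (about 1 mm there), the wedge is untouched, both are at rest (all of step 2 and contact force between the fingers and case above 2.5 N and contact force between wedge and case above 1.5 N and contact force between the fingers and wedge below 0.2 N and angle between case's own z axis and vertical below 0.012 rad and horizontal distance between the grasp point and press_spot below 0.05 m and height (world z) of wedge below 0.004 m and angle between wedge's own z axis and vertical below 0.03 rad and linear speed of each of case, wedge below 0.01 m/s); the arm keeps its last pose, push and grip.
It fails at once if the wedge is lifted off the bench or tipped up (height (world z) of wedge above 0.01 m or angle between wedge's own z axis and vertical above 0.25 rad).
It fails at once if the case is lifted off the bench or tipped hard (height (world z) of case above 0.012 m or angle between case's own z axis and vertical above 0.16 rad).
It fails at once if the case is shoved more than 8 mm along the bench (distance of case from where it was at the start of the episode above 0.008 m).
It fails at once if the case is pressed or the wedge pushed with more than 35 N (contact force between the fingers and case above 35 N or contact force between the fingers and wedge above 35 N).
It fails at once if a bystander is moved by more than 30 mm (distance of any of driver_yellow, cell_0, marker_red, heatsink, relay, dropper, inductor, pliers from where it was at the start of the episode above 0.03 m).
It also fails if it takes over 54 s, if anything falls off the work surface, if the arm or the gripper's body presses on something with over 40 N, if the wrist force passes 120 N, or if a joint passes its speed limit or range.

### The arm

A 7-joint arm with a two-finger parallel gripper is mounted at the origin on a cart in front of the work surface, level with it; the furniture and walls round the work are solid. World frame = base frame: x ahead of the robot, y to its left, z up, the work surface at z = 0. Lengths are in mm, angles in degrees, forces in N, time in s.
With the tool pointing down it reaches from about 400 to 900 mm from the base axis. Payload 5.5 kg.
Tool frame: the origin (TCP) lies between the finger pads; the fingertips stand tip_reach ahead of it and the grasp point (between the pads) is the TCP (tip_reach is the distance from the TCP to the fingertips, in mm); z points along the fingers, y is the line along which they close (so a half turn about z gives the same grasp; the last joint's range is limited). The gripper opens to 92 mm and grips with 3 to 60 N. Pads are 19 mm wide; open, the fingers measure 130 mm over their backs; the gripper's body (75 mm by 190 mm) begins 47 mm behind the grasp point.
Start: joints at [81.371, 28.699, -24.465, 88.831, 12.651, 65.22, -12.049], TCP at [261.391, -595.125, 245.729] pointing down, gripper open.
Joint ranges: [-164.97, 164.97], [-17.58, 116.51], [-87.97, 89.64], [11.32, 138.91], [-80.73, 260.73], [10.89, 115.49], [-147.41, 147.41]. Speed limits (degrees/s): [147.25, 147.25, 180, 180, 180, 180, 180].

### API

Orientations are given as [roll, pitch, yaw] about the fixed x, y, z axes, in that order (R = Rz(yaw) Ry(pitch) Rx(roll)).
In Python, from plant import read_state, read_camera, hand_in, tip_reach gives the robot as it stands.
- The arm moves only by the tool arm_command, never from a script. Its argument "deltas" is a list of rows, each a list of 7 numbers: the shift along the tool's x, y, z in m, then the turn, a rotation vector about the tool's x, y, z in degrees, then the finger opening in m, from 0 to 0.0918. A call has 1 to 8 rows; each row is the pose to reach, as a shift and turn from the pose commanded when the call began, along the tool's axes at that moment; what a row does not reach only later rows make up. A row lasts 1/8 s, in which the tool goes at most 62.5 mm and 10.7 degrees, less where a joint would pass 70% of its speed; a pose out of reach is approached as far as the arm can. A call with a gripper value outside its range is refused whole. The fingers move at their own pace and stop on an object; the grip force is fixed at half the most. Time passes only in rows, so rows that repeat a pose let the fingers close. It gives the time, the measured TCP pose, the force, the opening and the grip force at its end, in the units of the state.
- read_state(): the state, without advancing time (a new reading comes with each control period).
- read_camera(name): name is "scene" or "top" or "wrist"; returns a dict with "img" (480x640x3 uint8, blue, green, red), "fx", "fy", "cx", "cy" (pixels), "world_to_cam" (4x4, takes a point from world to camera coordinates). Camera axes: x right, y down, z forward; pixel columns grow to the right and rows downward; lengths in mm; the calibration is good to about 2 mm. A picture is of the moment at which its call begins. There is no depth.
- hand_in(): hands the job in; it is judged then, once.
The state is a dict: "t": time; "joint_positions": joint angles; "joint_velocities": joint speeds; "effort": joint torques, N m; "tcp_pos": TCP position; "tool_rot": TCP orientation; "wrist_force": force on the tool from outside, world axes, zero at the start; "wrist_torque": the same for the moment, N m; "width": finger opening in mm; "grip_force": force on a finger pad.
Only numpy, scipy, OpenCV 4.12 (cv2) and the standard library are available. Lean on these libraries where they do the work, as an engineer would, in place of code of your own. Each camera call takes 0.05 s, during which the arm holds its last target. There are 200 camera calls.

## Working session

There is one attempt and no reset: what is moved stays moved. The work goes in short steps, Python scripts to look and compute and a tool call to move; the robot and the scene stay as the last step left them, time stands still between calls to the robot, and variables do not carry over. Pictures are saved under pics/ and viewed, at most 10 in all, crops included, and the job is handed in when it is done.

Besides the shell and the picture viewer there is one more tool, called after "Request:" as name([rows], argument=value, ...), one row to a line, values as JSON. arm_command: Moves the arm, as the interface text tells. Its arguments: {"type":"object","properties":{"deltas":{"type":"array","items":{"type":"array","items":{"type":"number"}}}},"required":["deltas"]}

```bash
mkdir -p pics; python3 - <<'E'
from plant import *
import cv2
print(tip_reach if not callable(tip_reach) else tip_reach()); print(read_state())
for n in("top","scene"):
    c=read_camera(n); cv2.imwrite(f"pics/{n}0.png",c["img"]); print(n,c["fx"],c["fy"],c["cx"],c["cy"],c["world_to_cam"])
E
```

```text
19.0
{'t': 0.0, 'joint_positions': array([ 81.3735342 ,  28.7534656 , -24.45317732,  88.89171536,
        12.65100295,  65.21907896, -12.0507008 ]), 'joint_velocities': array([ 0.03882945,  0.1440384 , -0.08760488, -0.02982559, -0.01839444,
        0.01628523, -0.01629701]), 'effort': array([-9.80091572e-04, -5.66581285e+01, -5.81586689e+00, -2.79108417e+01,
       -6.83000986e-02,  3.06744268e-02,  1.79435101e-04]), 'tcp_pos': array([ 261.0265637 , -594.56185576,  244.68003948]), 'tool_rot': array([-1.79889240e+02, -3.67820452e-03,  2.37083932e+01]), 'wrist_force': array([0.16869274, 0.6065686 , 0.23924748]), 'wrist_torque': array([ 0.01519663, -0.04889819,  0.06342615]), 'grip_force': 0.0, 'width': 91.83432465707784}
top 498.54171158995194 498.54171158995194 322.41707456244154 239.43057956715805 [[-2.28750834e-02 -9.99723555e-01 -5.43552248e-03  8.58460732e+01]
 [-9.96159556e-01  2.32524867e-02 -8.44124467e-02  5.47334359e+02]
 [ 8.45155007e-02  3.48370590e-03 -9.96416075e-01  1.22622555e+03]
 [ 0.00000000e+00  0.00000000e+00  0.00000000e+00  1.00000000e+00]]
scene 615.6682353656203 615.6682353656203 324.88716069867814 234.8719568495946 [[ 6.73760884e-01 -7.38948961e-01  8.38984336e-04 -3.05285265e+02]
 [-3.05009940e-01 -2.79136574e-01 -9.10522767e-01  2.42869738e+02]
 [ 6.73064044e-01  6.13218726e-01 -4.13458083e-01  9.41717760e+02]
 [ 0.00000000e+00  0.00000000e+00  0.00000000e+00  1.00000000e+00]]
```

View pics/top0.png

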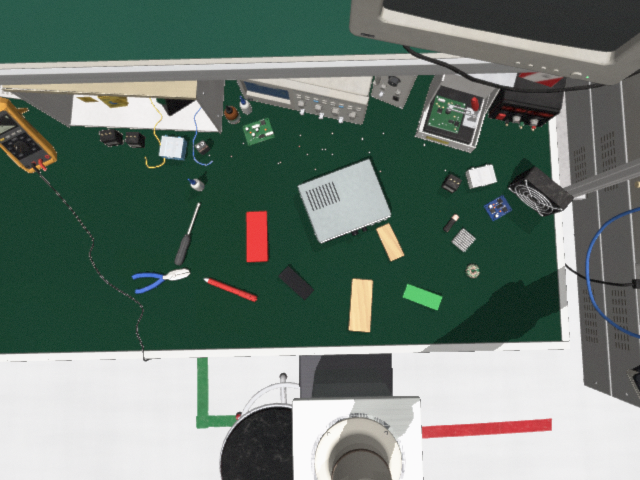

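View pics/scene0.png

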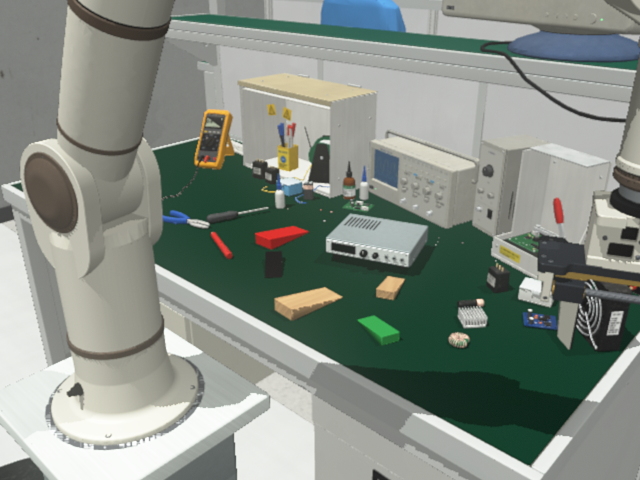

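Top view: the case is at about (345,200) and the wedge, the smaller wooden one, at about (390,242). The larger wooden wedge at (360,305) is a decoy. I'll zoom in on both to measure them.

```bash
python3 - <<'E'
import cv2
i=cv2.imread("pics/top0.png")[150:270,285:425]
cv2.imwrite("pics/crop.png",cv2.resize(i,None,fx=5,fy=5,interpolation=cv2.INTER_CUBIC))
E
```

```text
(no output)
```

View pics/crop.png

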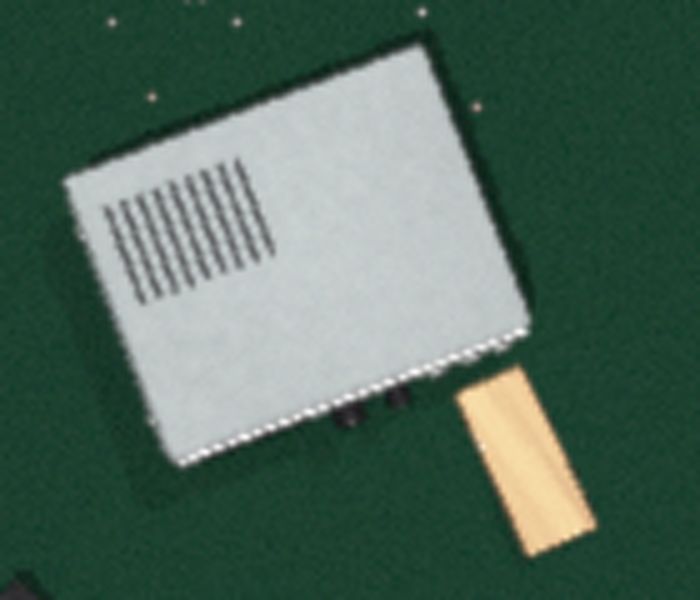

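The crop shows the case top's corners at (66,180), (423,43), (529,325) and (180,464). The wedge's thin-edge corners are at (458,396) and (521,367), and its butt top corners at (530,556) and (596,524). Next I'll fit poses using the known sizes.

```bash
cat > h.py <<'E'
import numpy as np
from scipy.optimize import least_squares
def proj(c,P):
    P=np.atleast_2d(P); q=P@c["world_to_cam"][:3,:3].T+c["world_to_cam"][:3,3]
    return np.c_[c["fx"]*q[:,0]/q[:,2]+c["cx"],c["fy"]*q[:,1]/q[:,2]+c["cy"]]
def place(p,L):
    a=p[2];L=np.array(L,float);R=np.array([[np.cos(a),-np.sin(a),0],[np.sin(a),np.cos(a),0],[0,0,1]])
    return L@R.T+[p[0],p[1],0]
def fit(c,L,px,g):
    r=least_squares(lambda p:(proj(c,place(p,L))-px).ravel(),g,x_scale=[100,100,1])
    return r.x,r.fun.reshape(-1,2)
CASE=[[75,95,58],[75,-95,58],[-75,-95,58],[-75,95,58]]
WED=[[45,18,1.6],[45,-18,1.6],[-45,18,18],[-45,-18,18]]
E
python3 - <<'E'
from h import *; from plant import *
c=read_camera("top")
f=lambda a:(np.array(a)+.5)/5-.5+[285,150]
pc,rc=fit(c,CASE,f([[66,180],[423,43],[529,325],[180,464]]),[600,0,.3])
pw,rw=fit(c,WED,f([[458,396],[521,367],[530,556],[596,524]]),[500,-100,.3])
print(pc,rc.round(1),pw,rw.round(1))
sf=place(pc,[[-55,-75,0]])[0];tip=place(pw,[[45,0,0]])[0]
print("foot",sf,"tip",tip, "yaws",np.degrees([pc[2],pw[2]]))
a=pw[2];R=np.array([[np.cos(a),np.sin(a)],[-np.sin(a),np.cos(a)]]);print("foot in wedge",R@(sf-place(pw,[[0,0,0]])[0])[:2])
a=pc[2];R=np.array([[np.cos(a),np.sin(a)],[-np.sin(a),np.cos(a)]]);print("tip in case",R@(tip[:2]-pc[:2]),"butt",place(pw,[[-45,0,9]]))
s=read_state();print(s["tcp_pos"],s["tool_rot"])
E
```

```text
[6.41930702e+02 1.66492837e+01 3.47891621e-01] [[-0.4  0.2]
 [ 0.  -0. ]
 [ 1.5 -0.3]
 [-1.1  0. ]] [ 5.40843638e+02 -9.71049878e+01  3.78625769e-01] [[-0.4 -0.4]
 [-0.  -0. ]
 [ 0.2 -0.2]
 [ 0.2  0.6]]
foot [615.79429157 -72.60814217   0.        ] tip [582.65644455 -80.47101142   0.        ] yaws [19.9327216  21.69365856]
foot in wedge [78.69727074 -4.943234  ]
tip in case [-88.83325915 -71.09459434] butt [[ 499.03083054 -113.73896418    9.        ]]
[ 261.14516381 -594.68678434  244.91477071] [-1.79915605e+02 -4.52495498e-03  2.37133950e+01]
```

The residuals are small and the sizes agree. The tool's x axis already lies nearly along the wedge, so I'll move toward the press spot with the fingers closing.

Request:
arm_command([
  [0.02, -0.0125, 0, 0, 0, 0, 0],
  [0.06, -0.0375, 0, 0, 0, 0, 0],
  [0.105, -0.066, 0, 0, 0, 0, 0],
  [0.15, -0.094, 0, 0, 0, 0, 0],
  [0.195, -0.122, 0, 0, 0, 0.5, 0],
  [0.24, -0.15, 0, 0, 0, 1, 0],
  [0.285, -0.179, 0, 0, 0, 1.5, 0],
  [0.33, -0.207, 0, 0, 0, 2, 0],
])

```text
t: 1.15
tcp_pos: [481.1, -269.3, 245.9]
tool_rot: [180.0, -0.0, 21.8]
wrist_force: [0.4, -1.0, -0.1]
width: 16.1
grip_force: 0.0
```

```bash
cat >> h.py <<'E'
from scipy.spatial.transform import Rotation as Ro
def delta(s,target):
    R=Ro.from_euler("xyz",s["tool_rot"],degrees=True).as_matrix()
    return (R.T@(np.array(target)-s["tcp_pos"])).round(1)
E
python3 -c "
from h import *;from plant import *
s=read_state();print(s['t'],s['tcp_pos'],s['tool_rot'],s['width'],s['wrist_force'],s['joint_positions'].round(0));print(delta(s,[600,-79,245]))"
```

```text
1.15 [ 481.13459894 -269.33276064  245.91848227] [ 1.79998447e+02 -8.04001789e-03  2.17877799e+01] 16.14922890652431 [ 0.37480132 -1.0445561  -0.08242805] [ 53.  20. -33. 103.  12.  61. -52.]
[ 181.  -132.6    0.9]
```

Request:
arm_command([
  [0.04, -0.029, 0, 0, 0, 0, 0],
  [0.08, -0.058, 0, 0, 0, 0, 0],
  [0.12, -0.088, 0, 0, 0, 0, 0],
  [0.155, -0.114, 0, 0, 0, 0, 0],
  [0.181, -0.133, 0, 0, 0, 0, 0],
  [0.181, -0.133, 0, 0, 0, 0, 0],
])

```text
t: 1.9
tcp_pos: [599.7, -76.4, 246.0]
tool_rot: [-179.9, -0.1, 22.1]
wrist_force: [0.5, -0.6, 0.4]
width: 0.3
grip_force: 0.0
```

```bash
python3 - <<'E'
from h import *; from plant import *; import cv2,pickle
c=read_camera("wrist"); cv2.imwrite("pics/w1.png",c["img"]); pickle.dump(c,open("w1.pkl","wb"))
pc=[641.93,16.65,.34789];pw=[540.84,-97.1,.37863]
print(proj(c,place(pc,CASE)).round(),proj(c,place(pw,WED)).round())
s=read_state();print(s['t'],s['tcp_pos'],s['width'],s['wrist_force'])
E
```

```text
[[ 83.   6.]
 [357.  18.]
 [345. 227.]
 [105. 218.]] [[295. 227.]
 [334. 227.]
 [295. 322.]
 [333. 323.]]
1.95 [598.97442837 -79.16043731 245.70869573] 0.5374045621345729 [ 0.36662078 -0.11162122 -0.42464976]
```

View pics/w1.png

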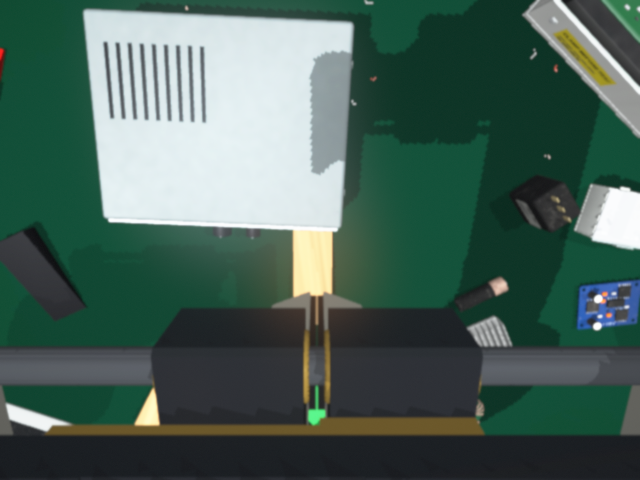

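Wrist view: case top corners are at (85,11), (353,22), (340,229) and (106,218), and the wedge's sides near the case at columns 293 and 332. I'll refine with a joint fit over both views.

```bash
python3 - <<'E'
from h import *; from plant import *; import pickle
c=pickle.load(open("w1.pkl","rb")); t=read_camera("top")
f=lambda a:(np.array(a)+.5)/5-.5+[285,150]
pt=f([[66,180],[423,43],[529,325],[180,464]]);pwr=np.array([[85,11],[353,22],[340,229],[106,218.]])
p,r=fit(c,CASE,pwr,[640,16,.35]);print(p,r.round(1))
q=least_squares(lambda p:np.r_[(proj(t,place(p,CASE))-pt).ravel()*2.4,(proj(c,place(p,CASE))-pwr).ravel()],p,x_scale=[100,100,1]).x
for m in (p,q):
    sf=place(m,[[-55,-75,0]])[0];a=.37863;R=np.array([[np.cos(a),np.sin(a)],[-np.sin(a),np.cos(a)]])
    print(m,np.degrees(m[2]),sf,R@(sf[:2]-[540.84,-97.1]))
# ray of observed front-right corner at z=58
s=read_state();print(s['t'],s['tcp_pos'],delta(s,[616,-72,80]))
for cam,px in((c,(340,229)),(c,(106,218)),(t,pt[2]),(t,pt[3])):
    sol=least_squares(lambda x:(proj(cam,[x[0],x[1],58])-px).ravel(),[600,0]).x;print(sol)
E
```

```text
[6.39419576e+02 1.69744846e+01 3.45593024e-01] [[-3.2 -1.9]
 [ 2.8 -0.4]
 [ 3.1  1.4]
 [-2.6  2.7]]
[6.39419576e+02 1.69744846e+01 3.45593024e-01] 19.801021691935887 [613.07806828 -72.22262847   0.        ] [76.31745189 -3.58729152]
[6.40244897e+02 1.68214996e+01 3.46392973e-01] 19.846855433872744 [613.97475085 -72.39665676   0.        ] [77.08629497 -4.0804505 ]
2.0 [598.55928322 -81.23178229 245.57156079] [ 19.8  -2.1 165.6]
[601.179293   -95.07834151]
[539.60352016  79.56503051]
[603.27563826 -94.53479211]
[539.08180496  77.64646355]
```

Foot and press spot are at about (614,-72). I'll lower to just above the case top.

Request:
arm_command([
  [0.018, -0.002, 0.03, 0, 0, 0, 0],
  [0.018, -0.002, 0.075, 0, 0, 0, 0],
  [0.018, -0.002, 0.115, 0, 0, 0, 0],
  [0.018, -0.002, 0.145, 0, 0, 0, 0],
  [0.018, -0.002, 0.16, 0, 0, 0, 0],
  [0.018, -0.002, 0.16, 0, 0, 0, 0],
  [0.018, -0.002, 0.16, 0, 0, 0, 0],
])

```text
t: 2.88
tcp_pos: [616.2, -74.2, 87.2]
tool_rot: [179.9, -0.1, 21.7]
wrist_force: [0.5, 0.0, 0.6]
width: 0.0
grip_force: 0.0
```

Request:
arm_command([
  [0, 0, 0.002, 0, 0, 0, 0],
  [0, 0, 0.004, 0, 0, 0, 0],
  [0, 0, 0.006, 0, 0, 0, 0],
  [0, 0, 0.006, 0, 0, 0, 0],
])

```text
t: 3.38
tcp_pos: [615.1, -73.8, 79.6]
tool_rot: [-180.0, 0.0, 21.7]
wrist_force: [-0.0, 0.4, 0.0]
width: 0.2
grip_force: 0.0
```

Request:
arm_command([
  [0, 0, 0.0015, 0, 0, 0, 0],
  [0, 0, 0.003, 0, 0, 0, 0],
  [0, 0, 0.0045, 0, 0, 0, 0],
  [0, 0, 0.0055, 0, 0, 0, 0],
  [0, 0, 0.0055, 0, 0, 0, 0],
])

```text
t: 4.0
tcp_pos: [615.3, -73.9, 74.2]
tool_rot: [180.0, -0.0, 21.7]
wrist_force: [-0.9, -0.9, 0.8]
width: 0.2
grip_force: 0.5
```

Request:
arm_command([
  [0, 0, 0.001, 0, 0, 0, 0],
  [0, 0, 0.002, 0, 0, 0, 0],
  [0, 0, 0.002, 0, 0, 0, 0],
])

```text
t: 4.38
tcp_pos: [615.3, -73.7, 72.1]
tool_rot: [-180.0, -0.0, 21.7]
wrist_force: [0.4, -0.4, 1.3]
width: 0.3
grip_force: 0.3
```

Request:
arm_command([
  [0, 0, 0.001, 0, 0, 0, 0],
  [0, 0, 0.0015, 0, 0, 0, 0],
  [0, 0, 0.0015, 0, 0, 0, 0],
])

```text
t: 4.75
tcp_pos: [615.3, -73.9, 70.9]
tool_rot: [180.0, -0.0, 21.7]
wrist_force: [-0.7, 0.3, 3.7]
width: 0.7
grip_force: 1.4
```

```bash
python3 -c "
from plant import *
c=read_camera('wrist')
for k in range(4): s=read_state();print(s['t'],s['tcp_pos'],s['wrist_force']);read_camera('top')"
```

```text
4.8 [615.29126952 -73.90014437  70.90281241] [-0.98137211 -0.68502804  3.02886391]
4.85 [615.29349302 -73.91004543  70.90115467] [-1.10042051 -1.19194558  2.95137393]
4.9 [615.27579858 -73.89022074  70.88618222] [-0.93184122 -0.46889066  3.64224428]
4.95 [615.28836673 -73.95730599  70.8926598 ] [-0.648498   -0.96872454  2.82703785]
```

The foot meets the bench at a dip of about 6 mm, where the force climbs to 3 to 4 N. So the wedge should bear with its tip about 24 mm past the foot, after roughly 56 mm of travel. I'll lift and move behind the butt.

Request:
arm_command([
  [0, 0, -0.01, 0, 0, 0, 0],
  [0, 0, -0.04, 0, 0, 0, 0],
  [-0.01, 0, -0.07, 0, 0, 0, 0],
  [-0.05, -0.002, -0.08, 0, 0, 0, 0],
  [-0.095, -0.004, -0.08, 0, 0, 0, 0],
  [-0.135, -0.006, -0.07, 0, 0, 0, 0],
  [-0.15, -0.006, -0.035, 0, 0, 0, 0],
  [-0.15, -0.006, 0.0, 0, 0, 0, 0],
])

```text
t: 6.0
tcp_pos: [472.9, -125.0, 70.8]
tool_rot: [179.9, -0.0, 21.6]
wrist_force: [1.1, 0.2, 1.3]
width: 0.6
grip_force: 0.0
```

Request:
arm_command([
  [0, 0, 0.025, 0, 0, 0, 0],
  [0, 0, 0.04, 0, 0, 0, 0],
  [0, 0, 0.045, 0, 0, 0, 0],
  [0, 0, 0.045, 0, 0, 0, 0],
])

```text
t: 6.5
tcp_pos: [474.1, -123.7, 26.1]
tool_rot: [180.0, -0.0, 21.7]
wrist_force: [-0.2, -0.3, -0.2]
width: 0.1
grip_force: 0.0
```

```bash
python3 - <<'E'
from plant import *; from h import *; import cv2
c=read_camera("top");cv2.imwrite("pics/t2.png",cv2.resize(c["img"][150:290,285:425],None,fx=4,fy=4,interpolation=cv2.INTER_CUBIC))
s=read_state();print(s["t"],s["tcp_pos"],s["tool_rot"],s["wrist_force"])
a=.37863;R=np.array([[np.cos(a),np.sin(a)],[-np.sin(a),np.cos(a)]]);print(R@(s["tcp_pos"][:2]-[540.84,-97.1]))
E
```

```text
6.55 [ 474.35281747 -123.74344184   26.384895  ] [ 1.79962449e+02 -5.62337391e-02  2.17216609e+01] [-0.15620426  0.63234012 -0.10037957]
[-71.6267144   -0.17949399]
```

View pics/t2.png

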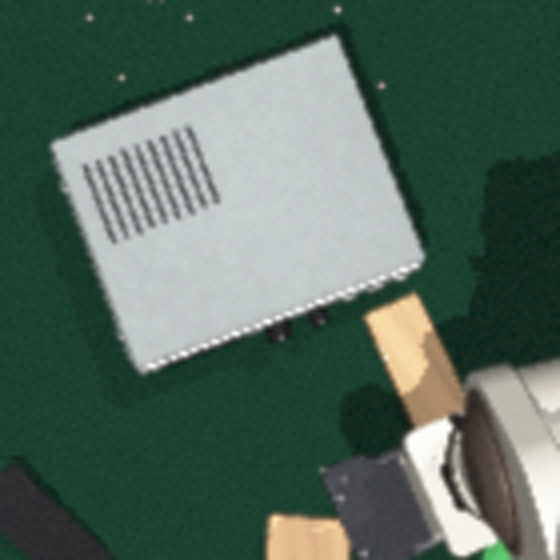

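The wedge is undisturbed and the fingers are behind its butt. I'll drive most of the way, staying short of bearing, then go in small steps while reading the force.

Request:
arm_command([
  [0.006, 0, 0.002, 0, 0, 0, 0],
  [0.013, 0, 0.003, 0, 0, 0, 0],
  [0.02, 0.0, 0.003, 0, 0, 0, 0],
  [0.027, 0.0005, 0.003, 0, 0, 0, 0],
  [0.034, 0.001, 0.003, 0, 0, 0, 0],
  [0.041, 0.0015, 0.003, 0, 0, 0, 0],
  [0.048, 0.002, 0.003, 0, 0, 0, 0],
  [0.054, 0.0025, 0.003, 0, 0, 0, 0],
])

```text
t: 7.55
tcp_pos: [525.2, -106.0, 22.7]
tool_rot: [-180.0, -0.0, 21.7]
wrist_force: [0.5, -0.7, 0.9]
width: 0.2
grip_force: 0.2
```

```bash
cat >> h.py <<'E'
def rep(n=6):
    from plant import read_state,read_camera
    F=[];a=.37863;R=np.array([[np.cos(a),np.sin(a)],[-np.sin(a),np.cos(a)]])
    for k in range(n): s=read_state();F.append(s["wrist_force"]);c=read_camera("top")
    F=np.mean(F,0);print(s["t"],s["tcp_pos"].round(1),"wedgeframe tcp",(R@(s["tcp_pos"][:2]-[540.84,-97.1])).round(1),"F along,across,z",(R@F[:2]).round(2),F[2].round(2));return c
E
python3 -c "
from h import *;import cv2
c=rep(4);cv2.imwrite('pics/t3.png',cv2.resize(c['img'][150:290,285:425],None,fx=4,fy=4,interpolation=cv2.INTER_CUBIC))"
```

```text
7.7 [ 525.2 -105.9   22.8] wedgeframe tcp [-17.8  -2.4] F along,across,z [ 0.14 -0.03] 0.56
```

View pics/t3.png

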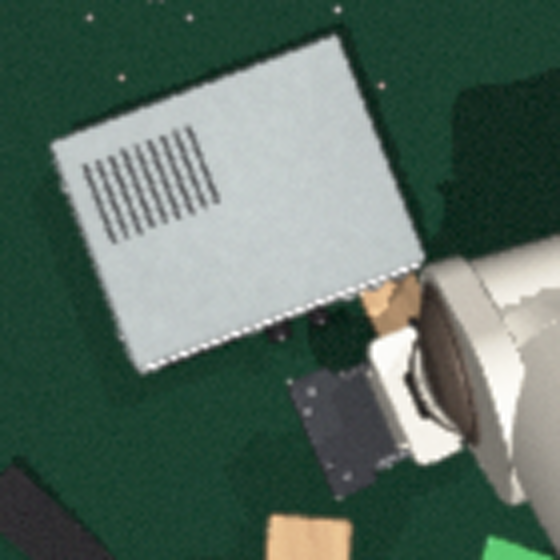

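The wedge is sliding straight under the case, and the case hasn't moved. Now I'll take small steps.

Request:
arm_command([
  [0.003, 0.0002, 0, 0, 0, 0, 0],
  [0.006, 0.0004, 0, 0, 0, 0, 0],
  [0.009, 0.0006, 0, 0, 0, 0, 0],
  [0.009, 0.0006, 0, 0, 0, 0, 0],
])

```text
t: 8.25
tcp_pos: [533.7, -103.2, 22.8]
tool_rot: [180.0, -0.0, 21.7]
wrist_force: [-0.4, -0.3, 0.3]
width: 0.3
grip_force: 0.0
```

```bash
python3 -c "from h import *;rep(4)"
```

```text
8.4 [ 533.3 -103.4   22.7] wedgeframe tcp [-9.3 -3. ] F along,across,z [-0.31 -0.11] 0.15
```

Request:
arm_command([
  [0.002, 0, 0, 0, 0, 0, 0],
  [0.004, 0, 0, 0, 0, 0, 0],
  [0.004, 0, 0, 0, 0, 0, 0],
])

```text
t: 8.82
tcp_pos: [537.3, -101.7, 22.8]
tool_rot: [180.0, -0.0, 21.7]
wrist_force: [-0.2, 0.4, 0.4]
width: 0.4
grip_force: 0.0
```

```bash
python3 -c "from h import *;rep(4)"
```

```text
8.975 [ 537.1 -101.8   22.8] wedgeframe tcp [-5.2 -3. ] F along,across,z [-0.01  0.19] 0.48
```

Request:
arm_command([
  [0.0015, 0, 0, 0, 0, 0, 0],
  [0.003, 0, 0, 0, 0, 0, 0],
  [0.003, 0, 0, 0, 0, 0, 0],
])

```text
t: 9.4
tcp_pos: [540.1, -100.6, 22.8]
tool_rot: [180.0, -0.0, 21.7]
wrist_force: [-0.8, -1.1, 0.2]
width: 0.5
grip_force: 0.0
```

```bash
python3 -c "from h import *;rep(4)"
```

```text
9.55 [ 539.9 -100.8   22.7] wedgeframe tcp [-2.2 -3. ] F along,across,z [0.07 0.15] 0.21
```

Request:
arm_command([
  [0.0015, 0, 0, 0, 0, 0, 0],
  [0.003, 0, 0, 0, 0, 0, 0],
  [0.003, 0, 0, 0, 0, 0, 0],
])

```text
t: 9.98
tcp_pos: [542.9, -99.5, 22.8]
tool_rot: [180.0, -0.0, 21.7]
wrist_force: [-0.3, 0.3, -0.0]
width: 0.6
grip_force: 0.0
```

```bash
python3 -c "from h import *;rep(4)"
```

```text
10.125 [542.7 -99.6  22.8] wedgeframe tcp [ 0.8 -3. ] F along,across,z [-0.25 -0.03] 0.2
```

Request:
arm_command([
  [0.001, 0, 0, 0, 0, 0, 0],
  [0.002, 0, 0, 0, 0, 0, 0],
])

```text
t: 10.42
tcp_pos: [544.4, -98.9, 22.7]
tool_rot: [-180.0, 0.0, 21.7]
wrist_force: [-0.4, -0.4, 0.5]
width: 0.2
grip_force: 0.4
```

```bash
python3 -c "from h import *;rep(4)"
```

```text
10.575 [544.5 -98.9  22.7] wedgeframe tcp [ 2.8 -3. ] F along,across,z [-0.27  0.01] -0.12
```

Request:
arm_command([
  [0.001, 0, 0, 0, 0, 0, 0],
  [0.002, 0, 0, 0, 0, 0, 0],
])

```text
t: 10.88
tcp_pos: [545.8, -98.4, 22.6]
tool_rot: [-180.0, 0.1, 21.7]
wrist_force: [-2.3, -1.0, 1.1]
width: 0.4
grip_force: 1.3
```

```bash
python3 -c "from h import *;rep(4)"
```

```text
11.025 [545.9 -98.4  22.6] wedgeframe tcp [ 4.2 -3. ] F along,across,z [-2.72 -0.67] 1.21
```

It bears: the push rose from about 0.3 N to 2.7 N, close to the predicted spot. One more millimetre to firm it up, then I'll back off.

Request:
arm_command([
  [0.0005, 0, 0, 0, 0, 0, 0],
  [0.001, 0, 0, 0, 0, 0, 0],
])

```text
t: 11.32
tcp_pos: [546.7, -98.1, 22.6]
tool_rot: [-180.0, 0.1, 21.7]
wrist_force: [-3.6, -1.5, 2.5]
width: 0.9
grip_force: 2.1
```

```bash
python3 -c "from h import *;rep(4)"
```

```text
11.475 [546.9 -98.   22.6] wedgeframe tcp [ 5.3 -3.1] F along,across,z [-3.72  0.61] 1.67
```

Request:
arm_command([
  [-0.005, 0, 0, 0, 0, 0, 0],
  [-0.02, 0, 0, 0, 0, 0, 0],
  [-0.035, 0, -0.02, 0, 0, 0, 0],
  [-0.035, 0, -0.06, 0, 0, 0, 0],
  [-0.02, 0, -0.1, 0, 0, 0, 0],
  [-0.02, 0, -0.11, 0, 0, 0, 0],
  [-0.02, 0, -0.11, 0, 0, 0, 0],
])

```text
t: 12.4
tcp_pos: [528.4, -105.8, 133.0]
tool_rot: [179.9, -0.0, 21.7]
wrist_force: [0.2, 0.1, -0.6]
width: 0.5
grip_force: 0.0
```

```bash
python3 - <<'E'
from h import *; import cv2
from plant import *
c=rep(2);cv2.imwrite('pics/t4.png',cv2.resize(c['img'][150:290,285:425],None,fx=4,fy=4,interpolation=cv2.INTER_CUBIC))
s=read_state();print(delta(s,[614,-72.4,79.5]))
c=read_camera('scene');cv2.imwrite('pics/s4.png',cv2.resize(c['img'][200:310,310:450],None,fx=5,fy=5,interpolation=cv2.INTER_CUBIC))
E
```

```text
12.45 [ 527.5 -105.7  132. ] wedgeframe tcp [-15.6  -3.1] F along,across,z [-0.07 -0.27] -0.18
[93.1  1.3 51.8]
```

View pics/s4.png

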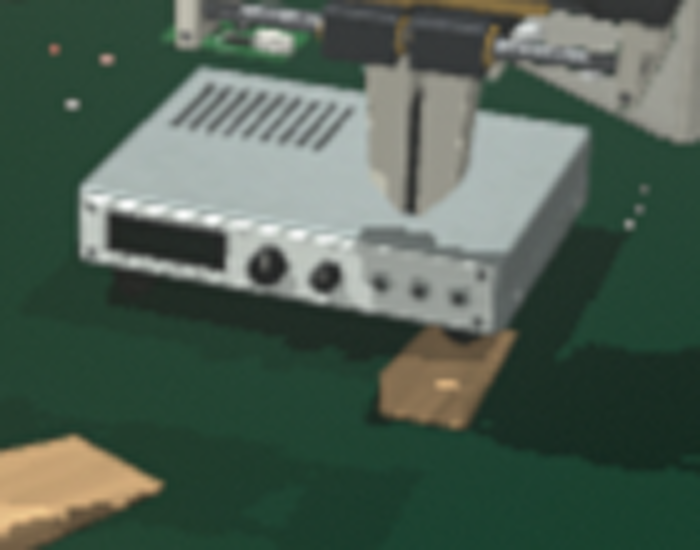

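View pics/t4.png

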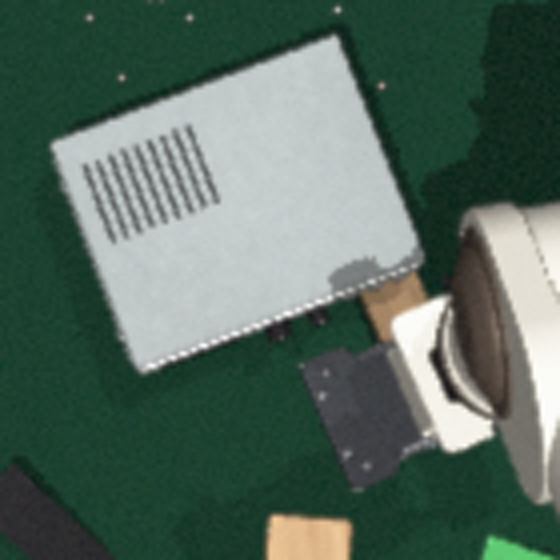

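The wedge lies flat under the front right foot, and the case is in place, with its corners in the same crop positions as before. Now I'll press the corner.

Request:
arm_command([
  [0.03, 0, 0, 0, 0, 0, 0],
  [0.065, 0.001, 0.005, 0, 0, 0, 0],
  [0.088, 0.001, 0.02, 0, 0, 0, 0],
  [0.093, 0.001, 0.04, 0, 0, 0, 0],
  [0.093, 0.001, 0.05, 0, 0, 0, 0],
  [0.093, 0.001, 0.05, 0, 0, 0, 0],
  [0.093, 0.001, 0.05, 0, 0, 0, 0],
])

```text
t: 13.42
tcp_pos: [615.1, -72.3, 83.1]
tool_rot: [180.0, 0.0, 21.7]
wrist_force: [0.8, -0.2, -0.3]
width: 0.7
grip_force: 0.0
```

Request:
arm_command([
  [0, 0, 0.001, 0, 0, 0, 0],
  [0, 0, 0.002, 0, 0, 0, 0],
  [0, 0, 0.003, 0, 0, 0, 0],
  [0, 0, 0.003, 0, 0, 0, 0],
])

```text
t: 13.92
tcp_pos: [615.5, -71.7, 79.7]
tool_rot: [180.0, -0.0, 21.7]
wrist_force: [0.7, 0.4, -1.1]
width: 0.6
grip_force: 0.0
```

```bash
python3 -c "from h import *;rep(4)"
```

```text
14.075 [615.5 -71.7  79.7] wedgeframe tcp [78.8 -4. ] F along,across,z [-0.07 -0.09] -0.46
```

Request:
arm_command([
  [0, 0, 0.001, 0, 0, 0, 0],
  [0, 0, 0.002, 0, 0, 0, 0],
  [0, 0, 0.002, 0, 0, 0, 0],
])

```text
t: 14.5
tcp_pos: [615.4, -71.7, 77.6]
tool_rot: [-180.0, 0.0, 21.7]
wrist_force: [0.8, 0.5, 0.2]
width: -0.0
grip_force: 0.0
```

Request:
arm_command([
  [0, 0, 0.0005, 0, 0, 0, 0],
  [0, 0, 0.001, 0, 0, 0, 0],
  [0, 0, 0.001, 0, 0, 0, 0],
])

```text
t: 14.88
tcp_pos: [615.5, -71.7, 77.1]
tool_rot: [180.0, -0.0, 21.7]
wrist_force: [-1.5, -0.6, 4.3]
width: 0.6
grip_force: 1.8
```

```bash
python3 -c "from h import *;rep(4)"
```

```text
15.025 [615.6 -71.8  77.1] wedgeframe tcp [78.8 -4.1] F along,across,z [-1.71  0.53] 4.03
```

Request:
arm_command([
  [0, 0, 0.0002, 0, 0, 0, 0],
  [0, 0, 0.0002, 0, 0, 0, 0],
  [0, 0, 0.0002, 0, 0, 0, 0],
  [0, 0, 0.0002, 0, 0, 0, 0],
])

```text
t: 15.58
tcp_pos: [615.6, -71.8, 77.0]
tool_rot: [180.0, -0.0, 21.7]
wrist_force: [-2.5, 0.2, 5.9]
width: 0.6
grip_force: 3.2
```

```bash
python3 -c "from h import *;rep(5);rep(5)"
```

```text
15.775 [615.6 -71.8  77. ] wedgeframe tcp [78.8 -4.1] F along,across,z [-2.24  0.83] 5.87
16.025 [615.5 -71.7  77. ] wedgeframe tcp [78.8 -4. ] F along,across,z [-2.42  0.52] 6.46
```

The corner holds a steady 6 N or so with almost no dip, so I'm handing in.

```bash
python3 -c "from plant import *;print(hand_in())"
```

```text
the job is handed in; nothing more can be done
None
```

The wedge is under the front right foot and bearing, and I handed the job in with the fingertips holding that corner at about 6 N; the corner barely gave under that press (first press: about 6 mm), and the hand-in returned no verdict.

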